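# Set out a coffee tasting flight from light to dark roast

### The job

Set out the tasting: stand the four tins of roasted coffee upright on the board's cork pads, one tin centred on each pad, in order of roast from the lightest lid at the board's clipboard end to the darkest at its rinse-bowl end. Set them down without dropping or tipping any, and leave the tin with the green lid (unroasted coffee) where it is.

Things in the scene. Friction and masses are not known exactly. Their poses are not given: they have to be found in the camera images.
- tin_light_mid (a point): Round screw-lid metal tin, 52 mm in diameter and 60 mm tall, standing upright (about 0.14 kg), aluminium with a white paper band; lid pale cream-tan: the lightest roast (first of the row). The point is the tin's centre, 30 mm above its underside; z up along its axis. At the start it stands on the table with at least 25 mm clear around it; what stands close by is no taller than 80 mm.
- tin_medium_mid (a point): Round screw-lid metal tin, 52 mm in diameter and 60 mm tall, standing upright (about 0.14 kg), aluminium with a white paper band; lid mid chestnut brown: second lightest. The point is the tin's centre, 30 mm above its underside; z up along its axis. At the start it stands on the table with at least 25 mm clear around it; what stands close by is no taller than 80 mm.
- tin_brown_mid (a point): Round screw-lid metal tin, 52 mm in diameter and 60 mm tall, standing upright (about 0.14 kg), aluminium with a white paper band; lid deep brown: third. The point is the tin's centre, 30 mm above its underside; z up along its axis. At the start it stands on the table with at least 25 mm clear around it; what stands close by is no taller than 80 mm.
- tin_dark_mid (a point): Round screw-lid metal tin, 52 mm in diameter and 60 mm tall, standing upright (about 0.14 kg), aluminium with a white paper band; lid nearly black: the darkest roast (last of the row). The point is the tin's centre, 30 mm above its underside; z up along its axis. At the start it stands on the table with at least 25 mm clear around it; what stands close by is no taller than 80 mm.
- tin_green_mid (a point): Round screw-lid metal tin, 52 mm in diameter and 60 mm tall, standing upright (about 0.14 kg), aluminium with a white paper band; lid green: unroasted coffee, not part of the tasting; it stays where it is. The point is the tin's centre, 30 mm above its underside; z up along its axis.
- pad_1: The leftmost (as seen from the robot, its +y side) of the four round cork pads, 66 mm in diameter and 4 mm thick, fixed in a row on the dark wooden tasting board (340 x 100 x 12 mm, which lies crosswise in front of the robot). Neighbouring pads are about 85 mm apart. Origin at the centre of the pad's underside; z up; its y axis points along the row, towards the left end as seen from the robot. The pad's top is 16 mm above the table.
- pad_2: The second from the left of the four round cork pads, 66 mm in diameter and 4 mm thick, fixed in a row on the dark wooden tasting board (340 x 100 x 12 mm, which lies crosswise in front of the robot). Neighbouring pads are about 85 mm apart. Origin at the centre of the pad's underside; z up; its y axis points along the row, towards the left end as seen from the robot. The pad's top is 16 mm above the table.
- pad_3: The third from the left of the four round cork pads, 66 mm in diameter and 4 mm thick, fixed in a row on the dark wooden tasting board (340 x 100 x 12 mm, which lies crosswise in front of the robot). Neighbouring pads are about 85 mm apart. Origin at the centre of the pad's underside; z up; its y axis points along the row, towards the left end as seen from the robot. The pad's top is 16 mm above the table.
- pad_4: The rightmost of the four round cork pads, 66 mm in diameter and 4 mm thick, fixed in a row on the dark wooden tasting board (340 x 100 x 12 mm, which lies crosswise in front of the robot). Neighbouring pads are about 85 mm apart. Origin at the centre of the pad's underside; z up; its y axis points along the row, towards the left end as seen from the robot. The pad's top is 16 mm above the table.
- clipboard: Small brown clipboard with a white score sheet and a pen, 150 x 110 mm and 4 mm thick (clip and pen up to 16 mm high), lying flat beside one end of the tasting board, left or right; a blue rinse bowl, 100 mm across and 50 mm tall, stands beside the other end. The tasting starts at the clipboard, so the lightest roast goes on the pad next to it. Origin at the centre of its underside.
Not all that is in view belongs to the job. Leave any purple, red or yellow look-alike of the part that bears tin_dark_mid alone.

How it is judged:
At the end, for the whole second after the job is handed in: Each roasted tin stands upright (within 0.1 rad) and at rest on its own cork pad, its centre within 14 mm of the pad's centre: light, medium, brown, dark, counted from the pad at the clipboard end to the one at the rinse-bowl end. The green tin is within 20 mm of where it stood (((world y of clipboard above 0 m and horizontal distance between tin_light_mid and pad_1 below 0.014 m and horizontal distance between tin_medium_mid and pad_2 below 0.014 m and horizontal distance between tin_brown_mid and pad_3 below 0.014 m and horizontal distance between tin_dark_mid and pad_4 below 0.014 m) or (not (world y of clipboard above 0 m) and horizontal distance between tin_dark_mid and pad_1 below 0.014 m and horizontal distance between tin_brown_mid and pad_2 below 0.014 m and horizontal distance between tin_medium_mid and pad_3 below 0.014 m and horizontal distance between tin_light_mid and pad_4 below 0.014 m)) and height (world z) of tin_light_mid between 0.041 and 0.051 m and height (world z) of tin_medium_mid between 0.041 and 0.051 m and height (world z) of tin_brown_mid between 0.041 and 0.051 m and height (world z) of tin_dark_mid between 0.041 and 0.051 m and angle between each of tin_light_mid, tin_medium_mid, tin_brown_mid, tin_dark_mid's own z axis and vertical below 0.1 rad and linear speed of each of tin_light, tin_medium, tin_brown, tin_dark below 0.02 m/s and distance of tin_green_mid from where it was at the start of the episode below 0.02 m); the robot touches nothing.
It fails at once if the tin of green coffee is pushed, tipped or carried away from its place (distance of tin_green_mid from where it was at the start of the episode above 0.02 m).
It fails at once if a roasted tin is tipped over (angle between any of tin_light_mid, tin_medium_mid, tin_brown_mid, tin_dark_mid's own z axis and vertical above 0.6 rad).
It fails at once if a roasted tin is dropped: it falls free of the fingers from more than about 2 cm ((linear speed of tin_light above 0.65 m/s and contact force between the fingers and tin_light below 0.05 N) or (linear speed of tin_medium above 0.65 m/s and contact force between the fingers and tin_medium below 0.05 N) or (linear speed of tin_brown above 0.65 m/s and contact force between the fingers and tin_brown below 0.05 N) or (linear speed of tin_dark above 0.65 m/s and contact force between the fingers and tin_dark below 0.05 N)).
It also fails if it takes over 102 s, if anything falls off the work surface, if the arm or the gripper's body presses on something with over 40 N, if the wrist force passes 120 N, or if a joint passes its speed limit or range.

### The arm

A 7-joint arm with a two-finger parallel gripper is mounted at the origin on the work surface. World frame = base frame: x ahead of the robot, y to its left, z up, the work surface at z = 0. Lengths are in m, angles in rad, forces in N, time in s.
With the tool pointing down it reaches from about 0.35 to 0.9 m from the base axis. Payload 8.1 kg.
Tool frame: the origin (TCP) lies at the very end of the fingers, on their centre line; the grasp point (between the pads) lies 19 mm behind it (tcp_to_grasp is the distance from the TCP to the grasp point, in m); z points along the fingers, y is the line along which they close (so a half turn about z gives the same grasp; the last joint's range is limited). The gripper opens to 85 mm and grips with 20 to 120 N. Pads are 22 mm wide; open, the fingers measure 114 mm over their backs; the gripper's body (76 mm by 85 mm) begins 54 mm behind the grasp point. The pads swing forward as they close: fully open they stand 13 mm farther back than shut.
Start: joints at [-1.366, 0.434, 0.025, 1.573, -0.012, 1.134, -0.075], TCP at [0.189, 0.596, 0.231] pointing down, gripper open.
Joint ranges: [-2.62, 2.62], [-0.44, 2.09], [-1.27, 1.32], [0.08, 2.57], [-1.32, 4.46], [0.12, 2], [-2.74, 2.74]. Speed limits (rad/s): [2.22, 2.22, 3.01, 3.01, 3.14, 3.14, 3.14].

### API

Orientations are given as a 3x3 rotation matrix whose columns are the frame's x, y, z axes.
In Python, from plant import * gives the robot as it stands.
- The arm moves only by the tool servo_tool, never from a script. Its argument "targets" is a list of rows, each a list of 7 numbers: the shift along the world's x, y, z in units of 0.06 m (1.0 is 0.06 m), then the turn, a rotation vector about the world's x, y, z in units of 4 degrees (1.0 is 4 degrees), then the gripper command: -1 is shut, 1 is fully open, values between are in proportion. A call has 1 to 5 rows; each row shifts and turns the commanded pose from where the row before left it; what a row does not reach is not made up. A row lasts 1/8 s, in which the tool goes at most 62.5 mm and 10.7 degrees, less where a joint would pass 70% of its speed; a pose out of reach is approached as far as the arm can. A call with a number of a shift or a turn outside -1 to 1 is refused whole. A call with a gripper value outside its range is refused whole. The fingers move at their own pace and stop on an object; "grip_force" is the grip in N (left out, the last holds). Time passes only in rows, so rows that do not move let the fingers close. It gives the time, the measured TCP pose, the force, the opening and the grip force at its end, in the units of the state.
- observe(): the state, without advancing time (a new reading comes with each control period).
- snapshot(name): name is "side" or "top"; returns the picture (400x640x3 uint8, red, green, blue); there is no depth.
- calibration(name): a dict with "camera_matrix" (3x3 intrinsics, pixels), "rvec" (rotation vector, rad) and "tvec" (3), from world to camera coordinates, as OpenCV has them. Camera axes: x right, y down, z forward; pixel columns grow to the right and rows downward; lengths in m; the calibration is good to about 2 mm. A picture is of the moment at which its call begins. calibration takes no time and is no camera call.
- hand_in(): hands the job in; it is judged then, once.
Trained networks look in the newest picture that a camera, given by its name, has taken for a name from the list of things; names that differ only in an ending like _2 or _b are one class to them, and where a whole thing is asked for, a point or a joint stands for the part that bears it (a point fixed in the world has none). Each returns a list of dicts, best first, with "conf" (0 to 1); they miss things now and then, are a little off and sometimes report something else, mostly with a low value. They report only what shows in the picture. A call takes as long as a camera call. They do not tell look-alikes from the thing itself.
- masks_of(name, camera): "mask" (400x640 bool, what is visible of it) and "pixel" ([column, row] in pixels, amid what is visible of it).
The state is a dict: "time_s": time; "q": joint angles; "qvel": joint speeds; "joint_torque": joint torques, N m; "position": TCP position; "tool_rot": TCP orientation; "contact_force": force on the tool from outside, world axes, zero at the start; "wrist_torque": the same for the moment, N m; "width": finger opening in m; "gripper_force": force on a finger pad.
Only numpy, scipy, OpenCV 4.12 (cv2) and the standard library are available. Lean on these libraries where they do the work, as an engineer would, in place of code of your own. Each camera call takes 0.05 s, during which the arm holds its last target. There are 200 camera calls.

## Working session

There is one attempt and no reset: what is moved stays moved. The work goes in short steps, Python scripts to look and compute and a tool call to move; the robot and the scene stay as the last step left them, time stands still between calls to the robot, and variables do not carry over. Pictures are saved under pics/ and viewed, at most 14 in all, crops included, and the job is handed in when it is done.

Besides the shell and the picture viewer there is one more tool, called after "Emit:" as name([rows], argument=value, ...), one row to a line, values as JSON. servo_tool: Moves the arm, as the interface text tells. Its arguments: {"type":"object","properties":{"targets":{"type":"array","items":{"type":"array","items":{"type":"number"}}},"grip_force":{"type":"number"}},"required":["targets"]}

```bash
mkdir -p pics
python3 - <<'E'
from plant import *
import cv2
for n in("top","side"):
    cv2.imwrite(f"pics/{n}0.png",snapshot(n)[:,:,::-1])
    c=calibration(n); R=cv2.Rodrigues(c["rvec"])[0]; print(n,c["camera_matrix"],(-R.T@c["tvec"].ravel() if hasattr(c["tvec"],'ravel') else -R.T@c["tvec"]),R)
print(observe())
E
```

```text
top [[489.73399234   0.         317.65969723]
 [  0.         489.73399234 187.08056185]
 [  0.           0.           1.        ]] [0.33752759 0.01116567 1.09269206] [[-0.02734291 -0.9995995   0.00729374]
 [-0.98796744  0.02591217 -0.15247588]
 [ 0.15222581 -0.01137512 -0.98828028]]
side [[376.68104142   0.         320.02547055]
 [  0.         376.68104142 191.39393018]
 [  0.           0.           1.        ]] [ 0.46751566 -0.7011896   0.49973235] [[ 0.99835573 -0.05717935  0.00404435]
 [-0.02691344 -0.52986607 -0.84765418]
 [ 0.05061128  0.84615157 -0.53053372]]
{'time_s': 0.1, 'q': array([-1.36561031,  0.43515071,  0.02497278,  1.57394633, -0.0115949 ,
        1.13401752, -0.07511928]), 'qvel': array([ 0.00145191, -0.00034409,  0.00052764, -0.00324764,  0.00082772,
       -0.00065553, -0.00019217]), 'joint_torque': array([ 3.40072933e-03, -6.71750665e+01,  1.02818247e+00, -3.16900027e+01,
        1.57322473e-02,  7.07728133e-03, -1.74908195e-05]), 'position': array([0.18926294, 0.59520619, 0.23062918]), 'tool_rot': array([[-9.52980848e-01,  3.03030393e-01, -2.91532551e-04],
       [ 3.03030505e-01,  9.52979906e-01, -1.34580092e-03],
       [-1.29993918e-04, -1.37086576e-03, -9.99999052e-01]]), 'contact_force': array([ 0.75178736, -0.56904669, -0.67252424]), 'wrist_torque': array([-0.01610642,  0.01014734, -0.03523505]), 'gripper_force': 0.0, 'width': 0.08534868790832642}
```

View pics/top0.png

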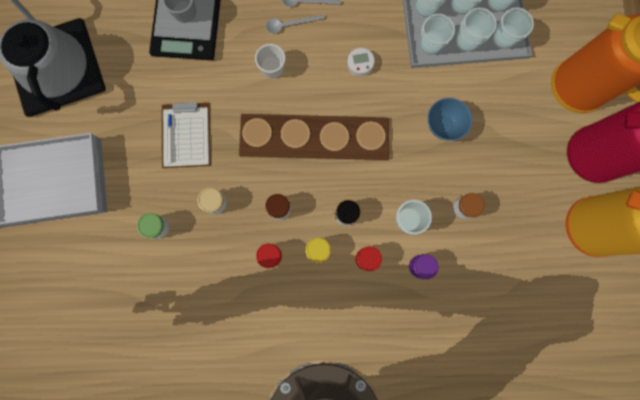

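View pics/side0.png

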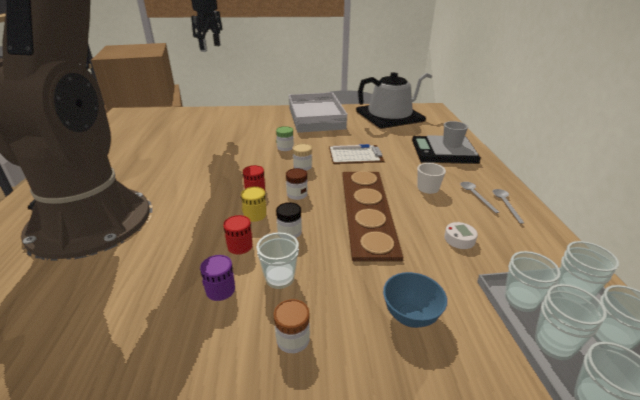

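The pictures show the clipboard on the left (+y), top-view pixel (186,135), and the bowl on the right at (450,119), so light goes on pad_1.

Candidates in the top view:
- **Roasted tins:** light (211,200), medium (472,205), brown (278,206), dark (348,212).
- **Stays put:** green (150,226).
- **Look-alikes to leave:** red (269,255) and (369,259), yellow (318,250), purple (424,267).
- **Obstacle:** a glass at (414,217), close to medium.

Next I'll measure the lids and pads and check them in one crop.

```bash
cat > h.py <<'E'
from plant import *
import cv2, numpy as np
def back(n,uv,z):
    c=calibration(n);K=c["camera_matrix"];R=cv2.Rodrigues(np.array(c["rvec"]))[0];t=np.array(c["tvec"]).ravel()
    o=-R.T@t; d=R.T@np.linalg.inv(K)@np.array([uv[0],uv[1],1.]); return (o+d*(z-o[2])/d[2])[:2]
def proj(n,P):
    c=calibration(n); return cv2.projectPoints(np.array(P,float).reshape(-1,1,3),np.array(c["rvec"]),np.array(c["tvec"]),c["camera_matrix"],None)[0].reshape(-1,2)
def blob(im,uv,tol=28,r=22):
    """ellipse of the area coloured like the seed pixel"""
    u,v=map(int,uv); lab=cv2.cvtColor(im,cv2.COLOR_RGB2LAB).astype(int)
    ref=np.median(lab[v-3:v+4,u-3:u+4].reshape(-1,3),0)
    m=(np.abs(lab-ref)@np.array([.5,1,1])<tol)
    w=np.zeros_like(m);w[v-r:v+r,u-r:u+r]=1
    m=cv2.morphologyEx((m&w).astype(np.uint8),cv2.MORPH_OPEN,np.ones((3,3)))
    n,l=cv2.connectedComponents(m); m=(l==l[v,u]).astype(np.uint8)
    c=max(cv2.findContours(m,0,cv2.CHAIN_APPROX_NONE)[0],key=len)
    return cv2.fitEllipse(cv2.convexHull(c))
E
python3 - <<'E'
from h import *
im=snapshot("top"); o=cv2.resize(im[90:290,130:500],None,fx=2,fy=2)
S=dict(light=(211,200),medium=(472,205),brown=(278,206),dark=(348,212),green=(150,226),p1=(257,132),p2=(295,133),p3=(334,136),p4=(370,136))
for k,s in S.items():
    z=.016 if k[0]=='p' else .06
    c,a,_=blob(im,s,tol=16 if k in('light','p1','p2','p3','p4','medium') else 22)
    P=back("top",c,z); print(k,np.round(c,1),np.round(a,1),np.round(P,4))
    r=.033 if k[0]=='p' else .026
    th=np.linspace(0,6.28,40)
    q=proj("top",[[P[0]+r*np.cos(t),P[1]+r*np.sin(t),z] for t in th])
    cv2.polylines(o,[((q-[130,90])*2).astype(np.int32)],True,(0,255,255),1)
cv2.imwrite("pics/crop1.png",o[:,:,::-1])
for k in("tin_light_mid","pad_1"):
  masks_of
for k in ("tin_light_mid","tin_medium_mid","tin_brown_mid","tin_dark_mid"):
    print(k,[(np.round(d["pixel"]),round(d["conf"],2)) for d in masks_of(k,"top")][:3])
E
```

```text
light [208.8 199.6] [23.6 24.5] [0.4758 0.2309]
medium [471.9 204.6] [23.3 24.3] [ 0.4504 -0.3277]
brown [277.2 205.3] [22.8 23.4] [0.4598 0.086 ]
dark [347.9 211.7] [21.9 22.3] [ 0.4422 -0.0633]
green [148.5 225.1] [23.8 25.1] [0.4251 0.3572]
p1 [256.3 132.1] [28.2 28.7] [0.6328 0.1341]
p2 [294.7 133.1] [28.  28.6] [0.6282 0.0473]
p3 [333.8 136.1] [28.2 28.5] [ 0.619  -0.0409]
p4 [370.3 135.3] [28.2 28.8] [ 0.6187 -0.1236]
tin_light_mid [(array([213., 203.]), 0.86), (array([186., 136.]), 0.5)]
tin_medium_mid [(array([470., 210.]), 0.82)]
tin_brown_mid [(array([278., 207.]), 0.86)]
tin_dark_mid [(array([348., 215.]), 0.94), (array([422., 266.]), 0.85), (array([265., 258.]), 0.65)]
```

View pics/crop1.png

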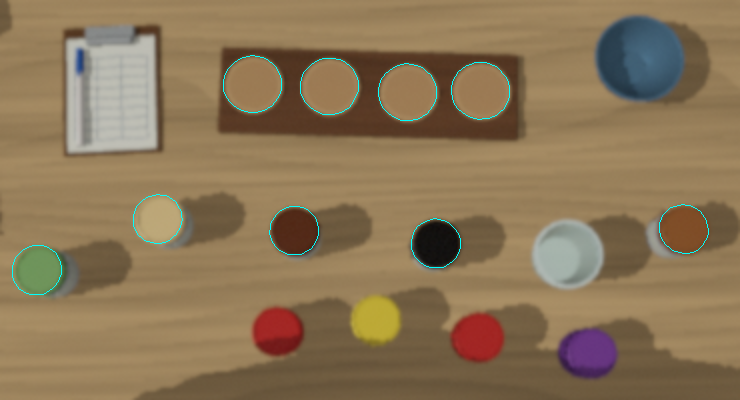

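The ellipses fit all lids and pads well, and the four roasted lids are unambiguous. First move: go over the light tin at (0.476, 0.231), with the closing axis along x.

Emit:
servo_tool([
  [0.32,-0.4,0,0,0,-1,0.8],
  [0.32,-0.4,0,0,0,-1,0.8],
  [0.32,-0.4,0,0,0,-1,0.8],
  [0.32,-0.4,0,0,0,-1,0.8],
  [0.32,-0.4,0,0,0,-1,0.8],
], grip_force=40)

```text
time_s: 0.98
position: [0.2866, 0.4741, 0.2314]
tool_rot: [[-0.789, 0.614, 0.0], [0.614, 0.789, 0.0], [0.0, 0.0, -1.0]]
contact_force: [0.2, 0.2, 0.3]
width: 0.077
gripper_force: 0.0
```

Emit:
servo_tool([
  [0.32,-0.4,0,0,0,-1,0.8],
  [0.32,-0.4,0,0,0,-1,0.8],
  [0.32,-0.4,0,0,0,-1,0.8],
  [0.32,-0.4,0,0,0,-1,0.8],
  [0.32,-0.4,0,0,0,-1,0.8],
])

```text
time_s: 1.6
position: [0.3826, 0.354, 0.2313]
tool_rot: [[-0.531, 0.847, 0.0], [0.847, 0.531, 0.0], [0.0, 0.0, -1.0]]
contact_force: [0.1, 0.1, 0.4]
width: 0.0769
gripper_force: 0.0
```

Emit:
servo_tool([
  [0.32,-0.4,0,0,0,-1,0.8],
  [0.32,-0.4,0,0,0,-1,0.8],
  [0.32,-0.4,0,0,0,-1,0.8],
  [0.32,-0.4,0,0,0,-1,0.8],
  [0.32,-0.4,0,0,0,-1,0.8],
])

```text
time_s: 2.22
position: [0.4785, 0.2339, 0.2313]
tool_rot: [[-0.21, 0.978, 0.0], [0.978, 0.21, 0.0], [-0.0, 0.0, -1.0]]
contact_force: [0.8, 0.0, -0.1]
width: 0.077
gripper_force: 0.0
```

Emit:
servo_tool([
  [0,0,0,0,0,-1,0.8],
  [0,0,0,0,0,-1,0.8],
  [0,0,0,0,0,-1,0.8],
  [0,0,0,0,0,0,0.8],
])

```text
time_s: 2.72
position: [0.4778, 0.2349, 0.2313]
tool_rot: [[-0.005, 1.0, 0.0], [1.0, 0.005, -0.0], [-0.0, 0.0, -1.0]]
contact_force: [-0.5, 0.3, 0.4]
width: 0.0768
gripper_force: 0.0
```

Emit:
servo_tool([
  [-0.03,-0.07,-0.7,0,0,0,0.8],
  [0,0,-0.8,0,0,0,0.8],
  [0,0,-0.8,0,0,0,0.8],
  [0,0,-0.7,0,0,0,0.8],
  [0,0,-0.59,0,0,0,0.8],
])

```text
time_s: 3.35
position: [0.4756, 0.2309, 0.0143]
tool_rot: [[-0.007, 1.0, -0.0], [1.0, 0.007, -0.0], [-0.0, -0.0, -1.0]]
contact_force: [0.4, 0.8, 1.0]
width: 0.0767
gripper_force: 0.0
```

Emit:
servo_tool([
  [0,0,0,0,0,0,0.8],
  [0,0,0,0,0,0,-1],
  [0,0,0,0,0,0,-1],
  [0,0,0,0,0,0,-1],
  [0,0,0,0,0,0,-1],
])

```text
time_s: 3.98
position: [0.4766, 0.2319, 0.0176]
tool_rot: [[-0.006, 1.0, 0.002], [1.0, 0.006, 0.002], [0.002, 0.002, -1.0]]
contact_force: [-0.7, -1.2, 8.6]
width: 0.0514
gripper_force: 42.2
```

Emit:
servo_tool([
  [0,0,0.3,0,0,0,-1],
  [0,0,0.7,0,0,0,-1],
  [0,0,0.7,0,0,0,-1],
  [0.3,-0.2,0.34,0,0,0,-1],
  [0.5,-0.3,0,0,0,0,-1],
])

```text
time_s: 4.6
position: [0.5246, 0.2029, 0.1414]
tool_rot: [[-0.009, 1.0, 0.004], [1.0, 0.009, 0.003], [0.003, 0.004, -1.0]]
contact_force: [0.1, 0.0, -2.0]
width: 0.0515
gripper_force: 42.1
```

Emit:
servo_tool([
  [0.6,-0.4,0,0,0,0,-1],
  [0.6,-0.4,0,0,0,0,-1],
  [0.4,-0.2,0,0,0,0,-1],
  [0.2,-0.12,0,0,0,0,-1],
  [0,0,0,0,0,0,-1],
])

```text
time_s: 5.22
position: [0.6317, 0.1339, 0.1386]
tool_rot: [[-0.006, 1.0, 0.0], [1.0, 0.006, -0.0], [-0.0, 0.0, -1.0]]
contact_force: [-0.3, -0.6, -1.4]
width: 0.051
gripper_force: 42.1
```

Emit:
servo_tool([
  [0.02,0.01,-0.6,0,0,0,-1],
  [0,0,-0.6,0,0,0,-1],
  [0,0,-0.3,0,0,0,-1],
  [0,0,-0.1,0,0,0,-1],
  [0,0,-0.05,0,0,0,-1],
])

```text
time_s: 5.85
position: [0.6332, 0.1352, 0.0401]
tool_rot: [[-0.007, 1.0, 0.001], [1.0, 0.007, 0.0], [0.0, 0.001, -1.0]]
contact_force: [-0.6, 0.8, -0.4]
width: 0.0512
gripper_force: 42.1
```

Emit:
servo_tool([
  [0,0,-0.03,0,0,0,-1],
  [0,0,-0.02,0,0,0,-1],
])

```text
time_s: 6.1
position: [0.6333, 0.1349, 0.037]
tool_rot: [[-0.006, 1.0, 0.001], [1.0, 0.006, 0.0], [0.0, 0.001, -1.0]]
contact_force: [0.5, 0.9, -1.6]
width: 0.0513
gripper_force: 42.1
```

Emit:
servo_tool([
  [0,0,-0.03,0,0,0,-1],
  [0,0,-0.02,0,0,0,-1],
  [0,0,0,0,0,0,-1],
])

```text
time_s: 6.48
position: [0.6329, 0.1348, 0.0337]
tool_rot: [[-0.006, 1.0, 0.0], [1.0, 0.006, 0.0], [0.0, 0.0, -1.0]]
contact_force: [-1.1, 0.2, 3.5]
width: 0.0513
gripper_force: 42.4
```

Emit:
servo_tool([
  [0,0,0,0,0,0,0.2],
  [0,0,0,0,0,0,0.8],
  [0,0,0,0,0,0,0.8],
  [0,0,0.3,0,0,0,0.8],
  [0,0,0.7,0,0,0,0.8],
])

```text
time_s: 7.1
position: [0.6316, 0.1346, 0.0932]
tool_rot: [[-0.006, 1.0, -0.003], [1.0, 0.006, -0.001], [-0.001, -0.003, -1.0]]
contact_force: [0.6, 0.8, 0.6]
width: 0.0771
gripper_force: 0.0
```

Emit:
servo_tool([
  [0,0,0.8,0,0,0,0.8],
  [-0.5,-0.1,0.3,0,0,0,0.8],
  [-0.8,-0.3,0,0,0,0,0.8],
  [-0.8,-0.3,0,0,0,0,0.8],
  [-0.79,-0.11,0,0,0,0,0.8],
])

```text
time_s: 7.72
position: [0.4582, 0.0851, 0.1604]
tool_rot: [[-0.005, 1.0, 0.001], [1.0, 0.005, 0.001], [0.001, 0.001, -1.0]]
contact_force: [-0.1, -0.1, 0.5]
width: 0.0769
gripper_force: 0.0
```

Emit:
servo_tool([
  [0,0,0,0,0,0,0.8],
  [0,0,0,0,0,0,0.8],
])

```text
time_s: 7.98
position: [0.4605, 0.0866, 0.1605]
tool_rot: [[-0.007, 1.0, 0.002], [1.0, 0.007, 0.001], [0.001, 0.002, -1.0]]
contact_force: [0.5, 0.9, -0.2]
width: 0.0771
gripper_force: 0.0
```

Run:
```python
from h import *
cv2.imwrite("pics/top2.png",snapshot("top")[:,:,::-1])
im=snapshot("side"); cv2.imwrite("pics/side2.png",cv2.resize(im[100:300,180:480],None,fx=2.5,fy=2.5)[:,:,::-1])
```

```text
(no output)
```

View pics/side2.png

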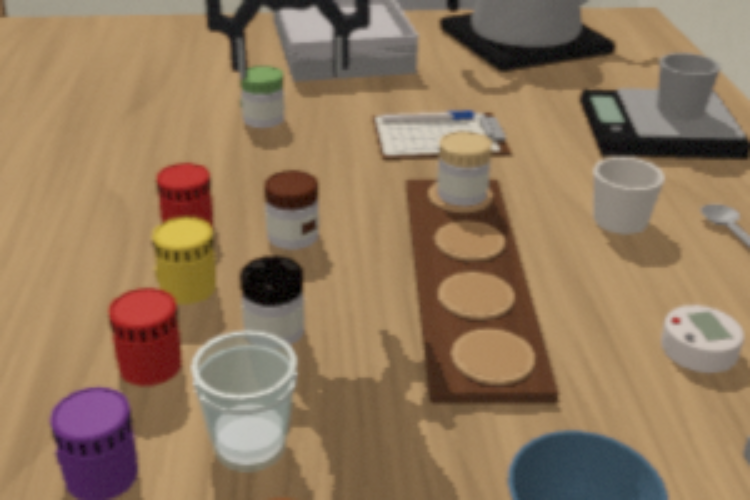

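View pics/top2.png

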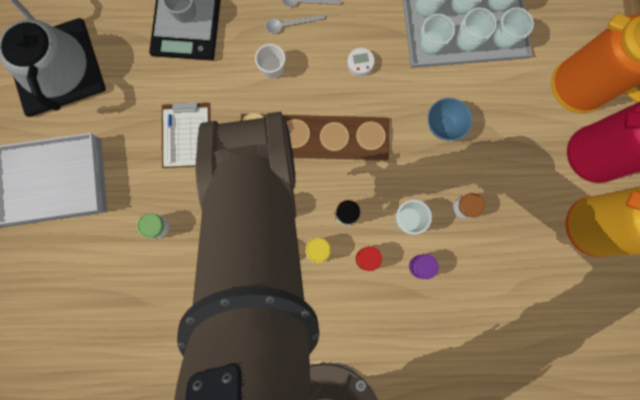

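Side view: the light tin stands upright on pad_1 (crop pixel 463,170). The brown tin is under the gripper, so it's next, to pad_3.

Emit:
servo_tool([
  [0,0,-0.6,0,0,0,0.8],
  [0,0,-0.8,0,0,0,0.8],
  [0,0,-0.6,0,0,0,0.8],
  [0,0,-0.33,0,0,0,0.8],
  [0,0,0,0,0,0,0.8],
])

```text
time_s: 8.7
position: [0.4594, 0.0858, 0.0182]
tool_rot: [[-0.006, 1.0, -0.002], [1.0, 0.006, -0.001], [-0.001, -0.002, -1.0]]
contact_force: [0.3, 0.4, -0.5]
width: 0.0771
gripper_force: 0.0
```

Emit:
servo_tool([
  [0,0,0,0,0,0,-1],
  [0,0,0,0,0,0,-1],
  [0,0,0,0,0,0,-1],
  [0,0,0,0,0,0,-1],
])

```text
time_s: 9.2
position: [0.4603, 0.0864, 0.0205]
tool_rot: [[-0.006, 1.0, 0.002], [1.0, 0.006, 0.001], [0.001, 0.002, -1.0]]
contact_force: [-1.2, 0.1, 7.8]
width: 0.0513
gripper_force: 42.2
```

Emit:
servo_tool([
  [0,0,0.3,0,0,0,-1],
  [0,0,0.7,0,0,0,-1],
  [0,0,0.7,0,0,0,-1],
  [0.3,-0.2,0.3,0,0,0,-1],
  [0.5,-0.4,0,0,0,0,-1],
])

```text
time_s: 9.82
position: [0.5084, 0.0516, 0.1417]
tool_rot: [[-0.01, 1.0, 0.003], [1.0, 0.01, 0.002], [0.002, 0.003, -1.0]]
contact_force: [1.3, 0.2, -0.1]
width: 0.0512
gripper_force: 42.1
```

Emit:
servo_tool([
  [0.6,-0.5,0,0,0,0,-1],
  [0.6,-0.5,0,0,0,0,-1],
  [0.4,-0.3,0,0,0,0,-1],
  [0.24,-0.21,0,0,0,0,-1],
  [0,0,0,0,0,0,-1],
])

```text
time_s: 10.45
position: [0.6183, -0.0417, 0.1397]
tool_rot: [[-0.005, 1.0, 0.001], [1.0, 0.005, -0.001], [-0.001, 0.001, -1.0]]
contact_force: [0.5, -0.2, -1.0]
width: 0.0514
gripper_force: 42.2
```

Emit:
servo_tool([
  [0,0,0,0,0,0,-1],
])

```text
time_s: 10.58
position: [0.6171, -0.0396, 0.1395]
tool_rot: [[-0.007, 1.0, -0.001], [1.0, 0.007, 0.001], [0.001, -0.001, -1.0]]
contact_force: [-0.1, 0.8, -0.5]
width: 0.0509
gripper_force: 42.2
```

Emit:
servo_tool([
  [0.02,0,-0.6,0,0,0,-1],
  [0,0,-0.6,0,0,0,-1],
  [0,0,-0.3,0,0,0,-1],
  [0,0,-0.1,0,0,0,-1],
  [0,0,-0.05,0,0,0,-1],
])

```text
time_s: 11.2
position: [0.6195, -0.0402, 0.0412]
tool_rot: [[-0.007, 1.0, 0.001], [1.0, 0.007, 0.0], [0.0, 0.001, -1.0]]
contact_force: [-0.5, -0.4, -0.9]
width: 0.0514
gripper_force: 42.2
```

Emit:
servo_tool([
  [0,0,-0.04,0,0,0,-1],
  [0,0,-0.03,0,0,0,-1],
  [0,0,-0.02,0,0,0,-1],
  [0,0,0,0,0,0,-1],
])

```text
time_s: 11.7
position: [0.6194, -0.0404, 0.0366]
tool_rot: [[-0.006, 1.0, 0.001], [1.0, 0.006, 0.001], [0.001, 0.001, -1.0]]
contact_force: [-4.6, 1.0, 11.3]
width: 0.051
gripper_force: 43.4
```

Emit:
servo_tool([
  [0,0,0,0,0,0,0.2],
  [0,0,0,0,0,0,0.8],
  [0,0,0,0,0,0,0.8],
  [0,0,0.3,0,0,0,0.8],
  [0,0,0.7,0,0,0,0.8],
])

```text
time_s: 12.32
position: [0.6178, -0.0403, 0.0951]
tool_rot: [[-0.006, 1.0, -0.003], [1.0, 0.006, -0.0], [-0.0, -0.003, -1.0]]
contact_force: [-0.3, 0.5, 0.2]
width: 0.0769
gripper_force: 0.0
```

Emit:
servo_tool([
  [0,0,0.8,0,0,0,0.8],
  [-0.3,-0.5,0.3,0,0,0,0.8],
  [-0.5,-0.8,0,0,0,0,0.8],
  [-0.5,-0.9,0,0,0,0,0.8],
  [-0.5,-0.9,0,0,0,0,0.8],
])

```text
time_s: 12.95
position: [0.5102, -0.228, 0.1626]
tool_rot: [[-0.007, 1.0, 0.002], [1.0, 0.007, -0.0], [-0.0, 0.002, -1.0]]
contact_force: [0.4, -1.1, 0.2]
width: 0.0767
gripper_force: 0.0
```

Emit:
servo_tool([
  [-0.5,-0.8,0,0,0,0,0.8],
  [-0.3,-0.6,0,0,0,0,0.8],
  [-0.22,-0.29,0,0,0,0,0.8],
  [0,0,0,0,0,0,0.8],
  [0,0,0,0,0,0,0.8],
])

```text
time_s: 13.58
position: [0.4506, -0.327, 0.1617]
tool_rot: [[-0.007, 1.0, 0.001], [1.0, 0.007, 0.0], [0.0, 0.001, -1.0]]
contact_force: [0.9, 0.8, 0.6]
width: 0.0767
gripper_force: 0.0
```

Run:
```python
from h import *
im=snapshot("top"); cv2.imwrite("pics/top3.png",im[:,:,::-1])
```

```text
(no output)
```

View pics/top3.png

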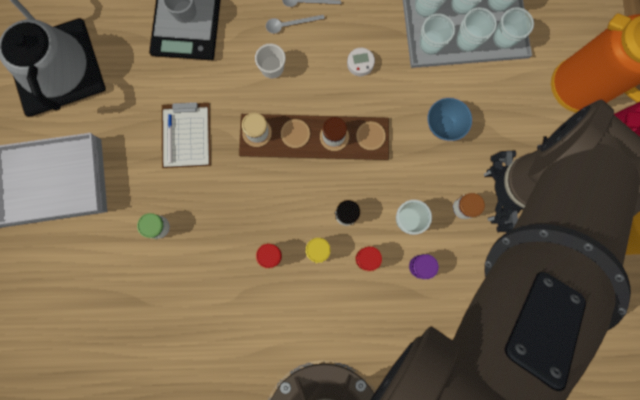

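The top view shows the light tin on pad_1 (254,127) and brown on pad_3 (334,130). The gripper looks shifted outward from medium (472,205), but that's parallax from its height. Next I descend on medium.

Emit:
servo_tool([
  [0,-0.01,-0.6,0,0,0,0.8],
  [0,0,-0.8,0,0,0,0.8],
  [0,0,-0.6,0,0,0,0.8],
  [0,0,-0.36,0,0,0,0.8],
  [0,0,0,0,0,0,0.8],
])

```text
time_s: 14.25
position: [0.4497, -0.3266, 0.0182]
tool_rot: [[-0.008, 1.0, -0.002], [1.0, 0.008, 0.002], [0.002, -0.002, -1.0]]
contact_force: [0.6, -0.5, 0.5]
width: 0.0767
gripper_force: 0.0
```

Emit:
servo_tool([
  [0,0,0,0,0,0,-1],
  [0,0,0,0,0,0,-1],
  [0,0,0,0,0,0,-1],
  [0,0,0,0,0,0,-1],
])

```text
time_s: 14.75
position: [0.4507, -0.3285, 0.0208]
tool_rot: [[-0.007, 1.0, 0.002], [1.0, 0.007, -0.0], [-0.0, 0.002, -1.0]]
contact_force: [-0.2, 2.0, 6.7]
width: 0.0513
gripper_force: 42.1
```

Emit:
servo_tool([
  [0,0,0.3,0,0,0,-1],
  [0,0,0.7,0,0,0,-1],
  [0,0,0.8,0,0,0,-1],
  [0.2,0.3,0.4,0,0,0,-1],
  [0.3,0.6,0,0,0,0,-1],
])

```text
time_s: 15.38
position: [0.4807, -0.2764, 0.1554]
tool_rot: [[-0.002, 1.0, 0.005], [1.0, 0.002, -0.003], [-0.003, 0.005, -1.0]]
contact_force: [0.3, 0.5, -1.5]
width: 0.0509
gripper_force: 42.3
```

Emit:
servo_tool([
  [0.4,0.8,0,0,0,0,-1],
  [0.4,0.8,0,0,0,0,-1],
  [0.4,0.8,0,0,0,0,-1],
  [0.4,0.8,0,0,0,0,-1],
  [0.4,0.8,0,0,0,0,-1],
])

```text
time_s: 16.0
position: [0.6004, -0.0329, 0.153]
tool_rot: [[-0.006, 1.0, 0.001], [1.0, 0.006, -0.0], [-0.0, 0.001, -1.0]]
contact_force: [1.5, -1.1, -1.9]
width: 0.0513
gripper_force: 42.3
```

Emit:
servo_tool([
  [0.3,0.7,0,0,0,0,-1],
  [0.16,0.4,0,0,0,0,-1],
  [0,0.26,0,0,0,0,-1],
  [0,0,0,0,0,0,-1],
  [0,0,0,0,0,0,-1],
])

```text
time_s: 16.62
position: [0.6269, 0.0449, 0.1518]
tool_rot: [[-0.004, 1.0, -0.0], [1.0, 0.004, -0.001], [-0.001, -0.0, -1.0]]
contact_force: [0.3, -0.5, -1.8]
width: 0.051
gripper_force: 42.3
```

Emit:
servo_tool([
  [0.02,0.03,-0.6,0,0,0,-1],
  [0,0,-0.7,0,0,0,-1],
  [0,0,-0.35,0,0,0,-1],
  [0,0,-0.12,0,0,0,-1],
  [0,0,-0.07,0,0,0,-1],
])

```text
time_s: 17.25
position: [0.6289, 0.0479, 0.0416]
tool_rot: [[-0.005, 1.0, 0.001], [1.0, 0.005, -0.0], [-0.0, 0.001, -1.0]]
contact_force: [0.6, 0.8, -1.4]
width: 0.0515
gripper_force: 42.3
```

Emit:
servo_tool([
  [0,0,-0.04,0,0,0,-1],
  [0,0,-0.03,0,0,0,-1],
  [0,0,-0.02,0,0,0,-1],
  [0,0,0,0,0,0,-1],
])

```text
time_s: 17.75
position: [0.629, 0.0491, 0.0369]
tool_rot: [[-0.006, 1.0, 0.001], [1.0, 0.006, 0.0], [0.0, 0.001, -1.0]]
contact_force: [-2.5, 0.4, 7.7]
width: 0.051
gripper_force: 43.2
```

Emit:
servo_tool([
  [0,0,0,0,0,0,0.2],
  [0,0,0,0,0,0,0.8],
  [0,0,0,0,0,0,0.8],
  [0,0,0.3,0,0,0,0.8],
  [0,0,0.7,0,0,0,0.8],
])

```text
time_s: 18.38
position: [0.6275, 0.0489, 0.0958]
tool_rot: [[-0.006, 1.0, -0.003], [1.0, 0.006, -0.001], [-0.001, -0.003, -1.0]]
contact_force: [0.1, 0.6, 0.2]
width: 0.0768
gripper_force: 0.0
```

Emit:
servo_tool([
  [0,0,0.8,0,0,0,0.8],
  [-0.5,-0.2,0.3,0,0,0,0.8],
  [-0.8,-0.5,0,0,0,0,0.8],
  [-0.8,-0.5,0,0,0,0,0.8],
  [-0.6,-0.4,0,0,0,0,0.8],
])

```text
time_s: 19.0
position: [0.4648, -0.0483, 0.1628]
tool_rot: [[-0.005, 1.0, 0.001], [1.0, 0.005, 0.001], [0.001, 0.001, -1.0]]
contact_force: [-0.3, -0.1, 0.5]
width: 0.0771
gripper_force: 0.0
```

Emit:
servo_tool([
  [-0.4,-0.25,0,0,0,0,0.8],
  [0,0,0,0,0,0,0.8],
  [0,0,0,0,0,0,0.8],
])

```text
time_s: 19.38
position: [0.4437, -0.0617, 0.1626]
tool_rot: [[-0.007, 1.0, 0.002], [1.0, 0.007, 0.0], [0.0, 0.002, -1.0]]
contact_force: [0.3, 0.5, -0.3]
width: 0.0766
gripper_force: 0.0
```

Emit:
servo_tool([
  [-0.02,-0.03,-0.6,0,0,0,0.8],
  [0,0,-0.8,0,0,0,0.8],
  [0,0,-0.6,0,0,0,0.8],
  [0,0,-0.36,0,0,0,0.8],
  [0,0,0,0,0,0,0.8],
])

```text
time_s: 20.0
position: [0.4413, -0.0634, 0.0189]
tool_rot: [[-0.007, 1.0, -0.003], [1.0, 0.007, -0.0], [-0.0, -0.003, -1.0]]
contact_force: [-0.5, 0.9, 0.7]
width: 0.077
gripper_force: 0.0
```

Emit:
servo_tool([
  [0,0,0,0,0,0,-1],
  [0,0,0,0,0,0,-1],
  [0,0,0,0,0,0,-1],
  [0,0,0,0,0,0,-1],
])

```text
time_s: 20.5
position: [0.4424, -0.0636, 0.0212]
tool_rot: [[-0.007, 1.0, 0.002], [1.0, 0.007, 0.0], [0.0, 0.002, -1.0]]
contact_force: [-0.6, 0.7, 8.3]
width: 0.0515
gripper_force: 42.1
```

Emit:
servo_tool([
  [0,0,0.3,0,0,0,-1],
  [0,0,0.7,0,0,0,-1],
  [0,0,0.8,0,0,0,-1],
  [0.3,-0.1,0.4,0,0,0,-1],
  [0.5,-0.2,0,0,0,0,-1],
])

```text
time_s: 21.12
position: [0.4908, -0.0812, 0.1549]
tool_rot: [[-0.008, 1.0, 0.005], [1.0, 0.008, 0.002], [0.002, 0.005, -1.0]]
contact_force: [0.3, 0.4, -1.9]
width: 0.0515
gripper_force: 42.1
```

Emit:
servo_tool([
  [0.6,-0.2,0,0,0,0,-1],
  [0.6,-0.2,0,0,0,0,-1],
  [0.6,-0.2,0,0,0,0,-1],
  [0.34,-0.1,0,0,0,0,-1],
  [0,0,0,0,0,0,-1],
])

```text
time_s: 21.75
position: [0.6186, -0.1241, 0.1522]
tool_rot: [[-0.006, 1.0, 0.001], [1.0, 0.006, -0.001], [-0.001, 0.001, -1.0]]
contact_force: [-0.3, -1.3, -1.9]
width: 0.051
gripper_force: 42.2
```

Emit:
servo_tool([
  [0,0,0,0,0,0,-1],
  [0,0,0,0,0,0,-1],
])

```text
time_s: 22.0
position: [0.617, -0.1233, 0.1524]
tool_rot: [[-0.006, 1.0, -0.0], [1.0, 0.006, 0.001], [0.001, -0.0, -1.0]]
contact_force: [-1.0, -0.1, -0.9]
width: 0.0513
gripper_force: 42.2
```

Emit:
servo_tool([
  [0.02,0,-0.6,0,0,0,-1],
  [0,0,-0.7,0,0,0,-1],
  [0,0,-0.35,0,0,0,-1],
  [0,0,-0.12,0,0,0,-1],
  [0,0,-0.07,0,0,0,-1],
])

```text
time_s: 22.62
position: [0.6192, -0.1238, 0.0422]
tool_rot: [[-0.006, 1.0, 0.001], [1.0, 0.006, -0.0], [-0.0, 0.001, -1.0]]
contact_force: [0.1, 0.9, -1.3]
width: 0.0512
gripper_force: 42.2
```

Emit:
servo_tool([
  [0,0,-0.04,0,0,0,-1],
  [0,0,-0.03,0,0,0,-1],
  [0,0,-0.02,0,0,0,-1],
  [0,0,0,0,0,0,-1],
])

```text
time_s: 23.12
position: [0.6193, -0.1238, 0.0373]
tool_rot: [[-0.006, 1.0, 0.001], [1.0, 0.006, 0.0], [0.0, 0.001, -1.0]]
contact_force: [-3.1, 0.9, 6.1]
width: 0.051
gripper_force: 42.9
```

Contact made. I'll release, lift and swing clear to the right for a final look.

Emit:
servo_tool([
  [0,0,0,0,0,0,0.2],
  [0,0,0,0,0,0,0.8],
  [0,0,0,0,0,0,0.8],
  [0,0,0.3,0,0,0,0.8],
  [0,0,0.7,0,0,0,0.8],
])

```text
time_s: 23.75
position: [0.6179, -0.1236, 0.0964]
tool_rot: [[-0.006, 1.0, -0.003], [1.0, 0.006, 0.0], [0.0, -0.003, -1.0]]
contact_force: [0.3, -0.3, 0.3]
width: 0.077
gripper_force: 0.0
```

Emit:
servo_tool([
  [0,0,0.8,0,0,0,0.8],
  [-0.3,-0.5,0.5,0,0,0,0.8],
  [-0.5,-0.8,0.3,0,0,0,0.8],
  [-0.5,-0.8,0,0,0,0,0.8],
  [-0.5,-0.8,0,0,0,0,0.8],
])

```text
time_s: 24.38
position: [0.5101, -0.2994, 0.1941]
tool_rot: [[-0.006, 1.0, 0.002], [1.0, 0.006, -0.001], [-0.001, 0.002, -1.0]]
contact_force: [0.4, -0.1, -0.6]
width: 0.0769
gripper_force: 0.0
```

Emit:
servo_tool([
  [-0.3,-0.7,0,0,0,0,0.8],
  [0,-0.4,0,0,0,0,0.8],
  [0,0,0,0,0,0,0.8],
  [0,0,0,0,0,0,0.8],
])

```text
time_s: 24.88
position: [0.4933, -0.363, 0.1928]
tool_rot: [[-0.007, 1.0, 0.001], [1.0, 0.007, 0.0], [0.0, 0.001, -1.0]]
contact_force: [-0.5, 0.9, -0.3]
width: 0.0769
gripper_force: 0.0
```

Run:
```python
from h import *
im=snapshot("top"); o=cv2.resize(im[80:280,130:500],None,fx=2,fy=2)
pads=dict(light=(.6328,.1341),medium=(.6282,.0473),brown=(.619,-.0409),dark=(.6187,-.1236))
for k,p in pads.items():
    s=proj("top",[[*p,.076]])[0]
    c,a,_=blob(im,s,tol=22 if k in('brown','dark') else 16)
    P=back("top",c,.076); print(k,np.round(a,1),np.round((P-p)*1000,1),"mm")
c,a,_=blob(im,(150,226),22); print("green",back("top",c,.06))
cv2.imwrite("pics/crop4.png",o[:,:,::-1])
im=snapshot("side"); cv2.imwrite("pics/side4.png",cv2.resize(im[100:300,180:480],None,fx=2.5,fy=2.5)[:,:,::-1])
```

```text
light [22.6 23.9] [ 0.6 -0.7] mm
medium [22.8 23. ] [1.7 1.7] mm
brown [25.9 35.4] [ 6.5 -5.5] mm
dark [22.5 23.7] [0.4 0.6] mm
green [0.42508371 0.35721936]
```

View pics/crop4.png

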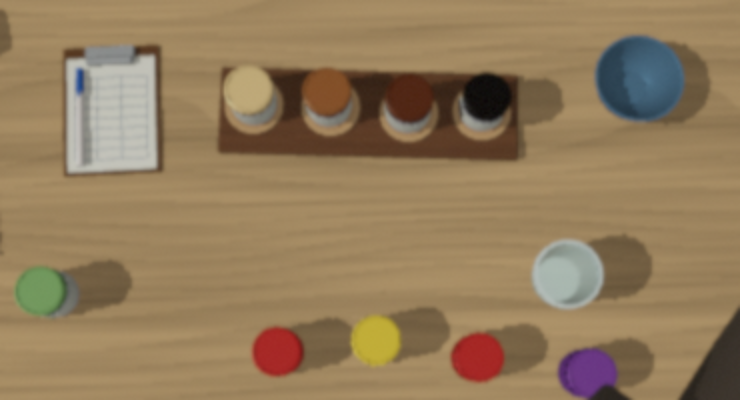

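View pics/side4.png

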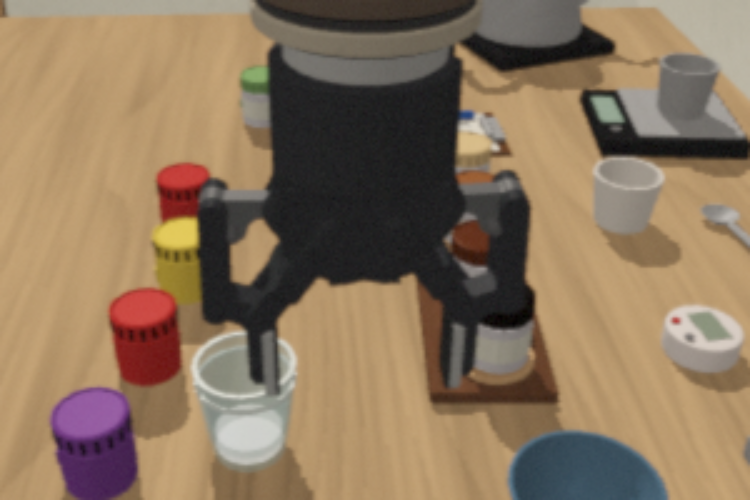

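The crop shows all four tins upright and in order: light (249,90), medium (326,92), brown (409,98), dark (487,97). Green hasn't moved. Light, medium and dark are within about 2.5 mm of their pad centres. Brown's figure is larger only because its blob merged with the board's shadow; in the picture it looks as centred as the rest, and the release pose was within 1 mm of the pad centre. I'm handing in.

```bash
python3 -c "
from plant import *
print(hand_in())"
```

```text
the job is handed in; nothing more can be done
None
```

I handed the job in with all four roasted tins upright on their pads, light to dark from the clipboard end to the bowl end, and the green tin untouched; `hand_in()` returned no verdict, and brown's centring was judged by eye and its release pose.

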